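# Square a slide carrier and load it under the stage clips

### The arm

A 6-joint arm with a two-finger parallel gripper is mounted at the origin on a cart in front of the work surface, level with it; the furniture and walls round the work are solid. World frame = base frame: x ahead of the robot, y to its left, z up, the work surface at z = 0. Lengths are in mm, angles in rad, forces in N, time in s.
With the tool pointing down it reaches from about 300 to 750 mm from the base axis. Payload 8.5 kg.
Tool frame: the origin (TCP) lies between the finger pads; the fingertips stand 14 mm ahead of it and the grasp point (between the pads) lies 5 mm behind it (env.nose_length is the distance from the TCP to the fingertips, in mm); z points along the fingers, y is the line along which they close (so a half turn about z gives the same grasp; the last joint's range is limited). The gripper opens to 85 mm and grips with 20 to 120 N. Pads are 22 mm wide; open, the fingers measure 114 mm over their backs; the gripper's body (76 mm by 85 mm) begins 54 mm behind the grasp point. The pads swing forward as they close: fully open they stand 13 mm farther back than shut.
Start: joints at [1.004, 0.381, 1.297, -0, 1.464, -0.215], TCP at [189.514, 516.299, 245.322] pointing down, gripper open.
Joint ranges: [-3.11, 3.11], [-0.89, 2.33], [0.22, 2.48], [-1.42, 4.56], [0.17, 2.85], [-2.88, 2.88]. Speed limits (rad/s): [2.39, 2.39, 3.14, 3.14, 3.14, 3.14].

### API

Orientations are given as a rotation vector (axis times angle).
In Python, from rig import env gives the robot as it stands. The module is installed in compiled form; this text tells all that it offers.
- The arm moves only by the tool arm_command, never from a script. Its argument "motion" is text: rows parted by semicolons, each of 7 numbers parted by spaces: the shift along the world's x, y, z in cm, then the turn, a rotation vector about the world's x, y, z in rad, then the closure in counts, from 0 (fully open) to 255 (shut). In form: x y z ax ay az hand; .... A call has 1 to 20 rows; each row is the pose to reach, as a shift and turn from the pose commanded when the call began; what a row does not reach only later rows make up. A row lasts 1/12 s, in which the tool goes at most 41.7 mm and 7.16 degrees, less where a joint would pass 70% of its speed; a pose out of reach is approached as far as the arm can. A call with a gripper value outside its range is refused whole. The fingers move at their own pace and stop on an object; "force" is the grip in N (left out, the last holds). Time passes only in rows, so rows that repeat a pose let the fingers close. It gives the time, the measured TCP pose, the force, the opening and the grip force at its end, in the units of the state.
- env.get_obs(): the state, without advancing time (a new reading comes with each control period).
- env.snapshot(name): name is "scene" or "top" or "wrist"; returns the picture (480x640x3 uint8, red, green, blue); there is no depth.
- env.camera_info(name): a dict with "camera_matrix" (3x3 intrinsics, pixels), "R" (3x3) and "t" (3): a world point X has camera coordinates R X + t; the wrist camera has in their place "tool_from_camera" (4x4, takes a point from camera to tool coordinates, whose origin is the TCP and whose axes are the flange's). Camera axes: x right, y down, z forward; pixel columns grow to the right and rows downward; lengths in mm; the calibration is good to about 2 mm. A picture is of the moment at which its call begins: read the wrist's pose just before it. camera_info takes no time and is no camera call.
- env.sign_off(): hands the job in; it is judged then, once.
Trained networks look in the newest picture that a camera, given by its name, has taken for a name from the list of things; names that differ only in an ending like _2 or _b are one class to them, and where a whole thing is asked for, a point or a joint stands for the part that bears it (a point fixed in the world has none). Each returns a list of dicts, best first, with "confidence" (0 to 1); they miss things now and then, are a little off and sometimes report something else, mostly with a low value. They report only what shows in the picture. A call takes as long as a camera call.
- env.cut_out(camera, target): "region" (480x640 bool, what is visible of it) and "box" ([left, top, width, height] in pixels, round what is visible of it).
- env.landmark_of(camera, target): "point" ([row, column] in pixels: a listed point, or the origin of a listed thing).
The state is a dict: "clock": time; "joint_pos": joint angles; "qd": joint speeds; "joint_torque": joint torques, N m; "ee_pos": TCP position; "orientation": TCP orientation; "contact_force": force on the tool from outside, world axes, zero at the start; "torque": the same for the moment, N m; "grip_width": finger opening in mm; "finger_force": force on a finger pad.
Only numpy, scipy, OpenCV 4.12 (cv2) and the standard library are available. Lean on these libraries where they do the work, as an engineer would, in place of code of your own. Each camera call takes 0.05 s, during which the arm holds its last target. There are 200 camera calls.

### The job

Square the blue slide carrier on the alignment board, so that its long side and its leading end both lie flat against the two fences. Only then pick it up across its width, set it on the sloping stage and slide it up under the two spring clips until it is fully home at the stop and both clips have snapped down into its window. Let go of it there, and leave the other things on the worktop where they stand.

Things in the scene. Friction and masses are not known exactly. Their poses are not given: they have to be found in the camera images.
- carrier: slide carrier: blue plastic frame 140 mm long (x), 54 wide (y), 14 thick (z), about 0.12 kg; origin centred on its underside. Its top has a glass-floored window 10 mm deep, 98 long, 44 wide. +x points to the leading end (14 mm rim); the tail is a 34 mm rim with a white label. It starts flat on the board, leading end roughly to the end fence, tail turned towards the long fence by up to 0.45 rad
- carrier_mid (a point): centre of the carrier, half-way up (7 mm above its underside), axes as the carrier's; grasp it here, across its 54 mm width (its y)
- carrier_lead (a point): middle of the carrier's leading end face, half-way up; 70 mm from carrier_mid along the carrier's +x
- board: fixed aluminium alignment board lying on the worktop, 170 mm (x) by 240 (y) by 8 thick; origin at the centre of its underside, z up; its working surface is at z = +8 mm. Two dark steel fences stand 12 mm above that surface. A squared carrier has its +x along the board's +y and its centre at x = +23, y = +30, z = +15 mm in the board's frame
- fence_long (a point): middle of the long-side fence's inner face, on the board's surface: board x = +50, y = +30 mm. The fence lies along the board's y at its far (+x) side: 14 mm thick, blocks from y = -112 to 0 and y = +66 to +100 mm (the latter with a lead-in) and between them a 56 mm wide notch for a finger. The carrier's -y long side goes against it
- fence_end (a point): middle of the end fence's inner face, on the board's surface: board x = +21, y = +100 mm. One block 46 mm long along the board's x, 14 mm thick; the carrier's leading end goes against it
- deck: fixed sloping deck of the white and grey stage, rising 30 degrees away from the robot. x points up the slope, y left across it, z along its normal; origin on the surface, below the centre of a carrier that is fully home, 100 mm above the worktop. The deck is 36 mm wide from x = -135 to +26 mm, so fingers may pass down beside it under a carrier, then 88 mm. It is smooth: a carrier let go before the clips hold it slides down
- deck_stop (a point): middle of the end stop's face, 7 mm above the deck surface, at deck x = +70 mm; carrier_lead meets it when the carrier is fully home. Before the stop dark guide cheeks 10 mm high stand from deck x = +42 mm, 63 mm apart, with mouths flared to 78 mm at x = +26 mm
- clip_lips (a point): mid-point between the tips of the two clips' upturned lips at rest: deck x = +26 mm, 21 mm above the deck. Set the carrier on the deck with its leading end at least 5 mm below this point and slide it up the slope. Farther up the lips slant down to the clip noses at deck x = +51 mm, 6 mm above the deck
- clip_left (a joint): angle of the left sprung steel clip (rad): 0 down, more is lifted. About 0.2 while the carrier's leading rim passes under its nose; near 0 again once the nose has dropped into the window behind the rim, 2 mm before the carrier reaches the stop. Pushing the carrier under both takes about 3 to 10 N
- clip_right (a joint): the same for the right sprung clip
- glass_beaker: bystander: clear glass beaker, 75 mm wide, 94 mm high; origin at the centre of its underside. Stays where it is
- amber_bottle: bystander: brown bottle with a red cap, 58 mm wide, 125 mm high; origin at the centre of its underside. Stays where it is
- tape: bystander: roll of tan tape lying flat, 82 mm across, 20 mm high; origin at the centre of its underside. Stays where it is
- sample_vial: bystander: vial with green contents and a white cap, 27 mm wide, 69 mm high; origin at the centre of its underside. Stays where it is
- carton: bystander: flat white and red carton, 56x88x24 mm; origin at the centre of its underside. Stays where it is
- squeeze_bottle: bystander: white squeeze bottle with a red spout, 110 mm over the spout, 196 mm high; origin at the centre of its underside. Stays where it is
- dish: bystander: clear round covered dish, 58 mm across, 15 mm high; origin at the centre of its underside. Stays where it is

How it is judged (in metres and radians):
On the way, in this order (a step that is already met when the one before it is completed fails the run):
1. the carrier lies on the alignment board with its long side against the long-side fence and its leading end against the end fence (x of carrier_mid in the frame of board between 0.0205 and 0.0255 m and x of carrier_lead in the frame of board between 0.0205 and 0.0255 m and y of carrier_lead in the frame of board between 0.0975 and 0.102 m and z of carrier_mid in the frame of board between 0.012 and 0.018 m and angle between the x axis of carrier_mid and the y axis of board, either way round below 0.035 rad), for 0.2 s.
2. the carrier is fully home on the sloping deck with both clips snapped down (distance between carrier_lead and deck_stop below 0.007 m and x of carrier_lead in the frame of deck above 0.066 m and angle between the x axis of carrier_mid and the x axis of deck, either way round below 0.08 rad and angle between the z axis of carrier_mid and the z axis of deck, either way round below 0.05 rad and value of joint each of clip_left, clip_right below 0.07 rad), for 0.2 s.
At the end, for the whole second after the job is handed in: The carrier rests released on the sloping deck: its leading end within 4 mm of the stop along the slope (7 mm over all), within 0.08 rad of square and lying flat on the deck, and both clips down to within 0.07 rad (all of step 2 and linear speed of carrier below 0.02 m/s and contact force between the fingers and carrier below 0.1 N); the robot touches nothing.
It fails at once if a bystander is shifted by more than 30 mm or knocked over (distance of any of glass_beaker, amber_bottle, tape, sample_vial, carton, squeeze_bottle, dish from where it was at the start of the episode above 0.03 m or angle between any of glass_beaker, amber_bottle, tape, sample_vial, carton, squeeze_bottle, dish's own z axis and vertical above 0.5 rad).
It also fails if it takes over 72 s, if anything falls off the work surface, if the arm or the gripper's body presses on something with over 40 N, if the wrist force passes 120 N, or if a joint passes its speed limit or range.

## Working session

There is one attempt and no reset: what is moved stays moved. The work goes in short steps, Python scripts to look and compute and a tool call to move; the robot and the scene stay as the last step left them, time stands still between calls to the robot, and variables do not carry over. Pictures are saved under pics/ and viewed, at most 10 in all, crops included, and the job is handed in when it is done.

Besides the shell and the picture viewer there is one more tool, called after ">>>" as name(argument=value, ...), one argument or row to a line, values as JSON. arm_command: Moves the arm, as the interface text tells. Its arguments: {"type":"object","properties":{"motion":{"type":"string"},"force":{"type":"number"}},"required":["motion"]}

```bash
mkdir -p pics
cat > h.py <<'E'
import numpy as np, cv2
from rig import env
from scipy.spatial.transform import Rotation as Ro
def cam(n):
    c=env.camera_info(n); K=np.array(c["camera_matrix"])
    if "R" in c: return K,np.array(c["R"]),np.array(c["t"])
    o=env.get_obs(); T=np.array(c["tool_from_camera"]); Rw=Ro.from_rotvec(o["orientation"]).as_matrix()
    Rc=Rw@T[:3,:3]; p=Rw@T[:3,3]+np.array(o["ee_pos"]); return K,Rc.T,-Rc.T@p
def ray(c,rc):
    K,R,t=c; d=R.T@np.linalg.inv(K)@np.array([rc[1],rc[0],1.]); return -R.T@t,d
def atz(c,rc,z):
    o,d=ray(c,rc); return o+d*(z-o[2])/d[2]
def proj(c,X):
    K,R,t=c; x=K@(R@np.array(X,float)+t); return x[:2]/x[2]
def save(n,f): 
    c=cam(n); im=env.snapshot(n); cv2.imwrite("pics/"+f,im[:,:,::-1]); return c,im
E
python3 - <<'E'
from h import *
o=env.get_obs(); print({k:np.round(v,3) for k,v in o.items()})
for n in("scene","top"):
    c,im=save(n,n+"0.png"); print(n,np.round(-c[1].T@c[2]),c[0][0,0])
    for t,z in [("carrier_mid",15),("carrier_lead",15),("board",0),("fence_long",8),("fence_end",8),("deck",100),("deck_stop",141),("clip_lips",131),("glass_beaker",0),("amber_bottle",0),("tape",0),("sample_vial",0),("carton",0),("squeeze_bottle",0),("dish",0)]:
        for r in env.landmark_of(n,t)[:1]: print(t,np.round(r["point"]),round(r["confidence"],2),np.round(atz(c,r["point"],z),1))
E
```

```text
{'clock': np.float64(0.0), 'joint_pos': array([ 1.004,  0.381,  1.298,  0.   ,  1.464, -0.215]), 'qd': array([ 0.   , -0.001, -0.002, -0.   , -0.001, -0.002]), 'joint_torque': array([-1.0000e-03, -4.4845e+01, -2.3128e+01, -0.0000e+00,  5.0000e-03,
        0.0000e+00]), 'ee_pos': array([189.374, 516.079, 244.702]), 'orientation': array([-5.500e-01, -3.093e+00,  2.000e-03]), 'contact_force': array([ 0.1  , -0.307, -0.734]), 'torque': array([-0.005, -0.038, -0.028]), 'finger_force': np.float64(0.0), 'grip_width': np.float64(85.335)}
scene [-124. -677.  631.] 528.3358572209478
carrier_mid [284. 237.] 0.65 [420.  228.5  15. ]
carrier_lead [276. 216.] 0.86 [407.3 296.   15. ]
board [288. 243.] 0.62 [435.6 227.8   0. ]
fence_long [272. 255.] 0.88 [491.5 258.    8. ]
fence_end [264. 231.] 0.9 [471.3 331.9   8. ]
deck [298. 401.] 0.97 [ 541.1 -149.   100. ]
deck_stop [265. 414.] 0.65 [ 596.3 -130.7  141. ]
clip_lips [282. 405.] 0.98 [ 548.3 -149.9  131. ]
glass_beaker [284. 366.] 0.61 [653.3  46.8   0. ]
amber_bottle [270. 390.] 0.95 [744.1  51.1   0. ]
tape [404. 403.] 0.71 [ 415.2 -266.7   
[... 207 characters left out ...]
82.] 0.92 [416.3 219.6  15. ]
carrier_lead [310. 252.] 0.91 [403.1 296.8  15. ]
board [291. 280.] 0.82 [448.7 227.5   0. ]
fence_long [274. 268.] 0.84 [491.7 254.9   8. ]
fence_end [286. 240.] 0.68 [461.8 326.9   8. ]
deck [251. 434.] 0.66 [ 536.2 -148.1  100. ]
deck_stop [227. 435.] 0.81 [ 587.9 -143.3  141. ]
clip_lips [244. 437.] 0.66 [ 549.7 -150.2  131. ]
glass_beaker [208. 349.] 0.85 [656.9  46.6   0. ]
amber_bottle [172. 341.] 0.73 [753.7  65.6   0. ]
tape [305. 476.] 0.57 [ 403.8 -269.9    0. ]
sample_vial [198. 445.] 0.73 [ 678.8 -200.3    0. ]
carton [306. 165.] 0.91 [415.2 518.    0. ]
squeeze_bottle [240. 208.] 0.75 [582.2 408.8   0. ]
dish [324. 444.] 0.85 [ 359.8 -185.4    0. ]
```

View pics/scene0.png

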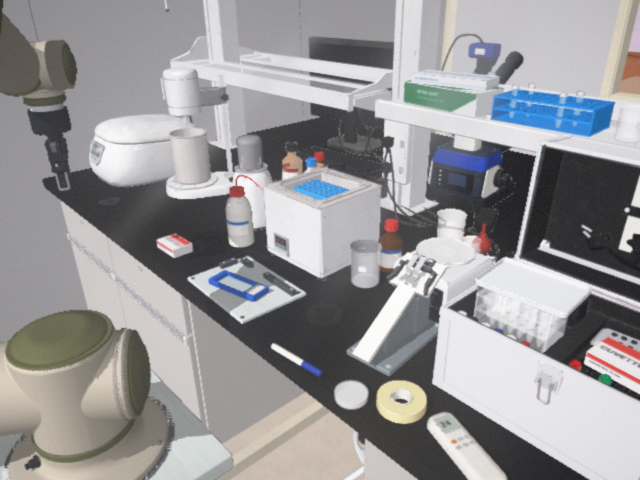

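View pics/top0.png

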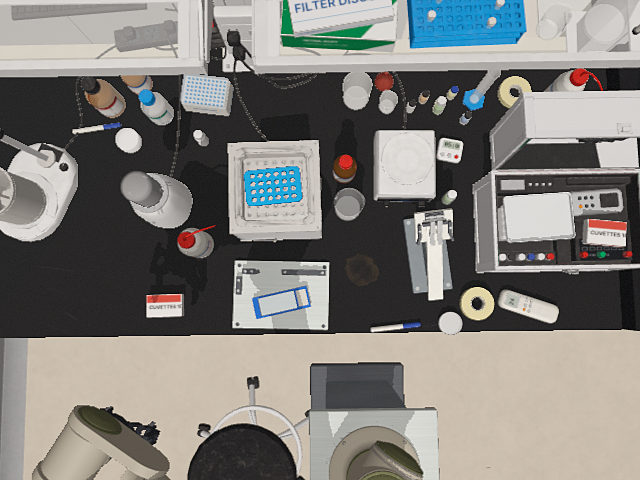

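The top view shows the board with its yaw near 0. The carrier lies at about (282,302) with its label to the right, end fence at (238,283) and long fence at the top. The stage is at (434,250). I'll move the wrist over the board.

>>> arm_command(
  motion="25 -28 4 0 0 -1.21 0;25 -28 4 0 0 -1.21 0;25 -28 4 0 0 -1.21 0;25 -28 4 0 0 -1.21 0;25 -28 4 0 0 -1.21 0;25 -28 4 0 0 -1.21 0;25 -28 4 0 0 -1.21 0;25 -28 4 0 0 -1.21 0;25 -28 4 0 0 -1.21 0;25 -28 4 0 0 -1.21 0;25 -28 4 0 0 -1.21 0;25 -28 4 0 0 -1.21 0;25 -28 4 0 0 -1.21 0;25 -28 4 0 0 -1.21 0",
  force=25,
)

```text
clock: 2.77
ee_pos: [438.7, 237.2, 285.3]
orientation: [-2.207, -2.235, 0.0]
contact_force: [-0.1, -0.1, 0.1]
grip_width: 85.5
finger_force: 0.0
```

```bash
cat >> h.py <<'E'
def lm(n,lst):
    c=cam(n)
    for t,z in lst:
        for r in env.landmark_of(n,t)[:1]: print(t,np.round(r["point"]),round(r["confidence"],2),np.round(atz(c,r["point"],z),1))
E
python3 - <<'E'
from h import *
c,im=save("wrist","w0.png"); o=env.get_obs(); print(o["ee_pos"],o["orientation"],o["joint_pos"]); print(np.round(-c[1].T@c[2]),c[0][0,0], np.round(env.camera_info("wrist")["tool_from_camera"],3))
lm("wrist",[("carrier_mid",15),("carrier_lead",15),("board",0),("fence_long",8),("fence_end",8)])
E
```

```text
[438.75681707 237.18908836 285.35414045] [-2.20771833e+00 -2.23495705e+00  5.90836416e-05] [2.57746925e-01 2.62489794e-01 1.35698752e+00 5.64466544e-05
 1.52219235e+00 2.45482031e-01]
[438. 321. 414.] 346.55904706475195 [[ 1.00000e-03 -9.45000e-01 -3.27000e-01  8.34500e+01]
 [ 1.00000e+00  1.00000e-03  0.00000e+00  5.37000e-01]
 [ 0.00000e+00 -3.27000e-01  9.45000e-01 -1.28328e+02]
 [ 0.00000e+00  0.00000e+00  0.00000e+00  1.00000e+00]]
carrier_mid [208. 300.] 0.83 [420.7 223.5  15. ]
carrier_lead [145. 286.] 0.76 [405.  295.1  15. ]
board [199. 313.] 0.95 [435.9 232.1   0. ]
fence_long [182. 360.] 0.67 [490.5 254.9   8. ]
fence_end [116. 338.] 0.81 [462.3 327.2   8. ]
```

View pics/w0.png

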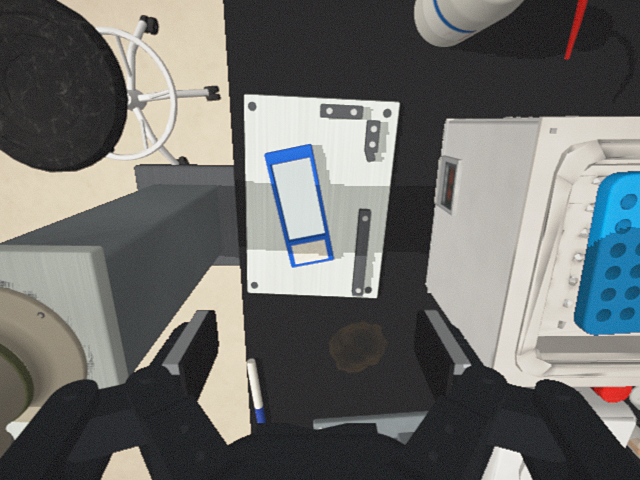

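The wrist view shows the board with corners (246,95), (400,101), (379,298) and (247,293). The carrier spans (265,153) to (333,259), with its leading (upper) end towards the end fence at (341,111). The long fence is at about x=365.

```bash
cat >> h.py <<'E'
def rect(c,im,lo,hi,z,win):
    # rectify plane z at 2 px/mm around world window, threshold HSV, minAreaRect
    x0,y0,x1,y1=win
    W=np.float32([[x0,y0],[x1,y0],[x1,y1],[x0,y1]])
    P=np.float32([proj(c,[a,b,z]) for a,b in W])
    D=np.float32([[0,0],[2*(x1-x0),0],[2*(x1-x0),2*(y1-y0)],[0,2*(y1-y0)]])
    r=cv2.warpPerspective(im,cv2.getPerspectiveTransform(P,D),(2*(x1-x0),2*(y1-y0)))
    m=cv2.inRange(cv2.cvtColor(r,cv2.COLOR_RGB2HSV),lo,hi); m=cv2.morphologyEx(m,cv2.MORPH_OPEN,np.ones((3,3)))
    k=max(cv2.findContours(m,cv2.RETR_EXTERNAL,cv2.CHAIN_APPROX_NONE)[0],key=cv2.contourArea)
    b=cv2.boxPoints(cv2.minAreaRect(k))/2+np.array([x0,y0]); return b,r
def info(b):
    e=b[1]-b[0],b[2]-b[1]; l=max(e,key=np.linalg.norm); l=l*np.sign(l[1])
    print("ctr",b.mean(0).round(1),"len",[round(float(np.linalg.norm(v)),1) for v in e],"yaw of long side from +y",round(float(np.arctan2(-l[0],l[1])),4))
E
python3 - <<'E'
from h import *
c=cam("wrist"); im=cv2.imread("pics/w0.png")[:,:,::-1].copy()
b,r=rect(c,im,(105,120,60),(125,255,255),22,(330,100,520,360)); info(b)
b,r=rect(c,im,(0,0,95),(180,70,255),8,(330,100,530,370)); info(b)
for q in [(95,246),(101,400),(298,379),(293,247)]: print(atz(c,q,8).round(1))
# fence inner faces at top (z=20): long fence left edge, end fence lower edge
for q in [(209,357),(295,352),(118,341)]: print(atz(c,q,20).round(1))
E
```

```text
ctr [421.8 224.2] len [138.6, 53.0] yaw of long side from +y 0.2095
ctr [440.4 225. ] len [171.0, 240.7] yaw of long side from +y -0.0367
[362.9 346.3   8. ]
[529.9 342.2   8. ]
[524.  102.1   8. ]
[351.1 107.4   8. ]
[487.7 224.3  20. ]
[486.9 112.4  20. ]
[465.6 323.9  20. ]
```

>>> arm_command(
  motion="-1.7 -1.3 -8 0 0 0.197 0;-1.7 -1.3 -12 0 0 0.197 0;-1.7 -1.3 -16 0 0 0.197 0;-1.7 -1.3 -20 0 0 0.197 0;-1.7 -1.3 -23 0 0 0.197 0;-1.7 -1.3 -25 0 0 0.197 0;-1.7 -1.3 -25.5 0 0 0.197 0;-1.7 -1.3 -26 0 0 0.197 0;-1.7 -1.3 -26 0 0 0.197 0;-1.7 -1.3 -26 0 0 0.197 0",
  force=25,
)

```text
clock: 3.9
ee_pos: [423.7, 223.7, 27.2]
orientation: [1.98, 2.437, 0.004]
contact_force: [-0.4, -0.1, -0.1]
grip_width: 85.2
finger_force: 0.0
```

>>> arm_command(
  motion="0 0 0 0 0 0 255;0 0 0 0 0 0 255;0 0 0 0 0 0 255;0 0 0 0 0 0 255;0 0 0 0 0 0 255;0 0 0 0 0 0 255;0 0 0 0 0 0 255;0 0 0 0 0 0 255",
  force=25,
)

```text
clock: 4.57
ee_pos: [423.0, 223.5, 26.6]
orientation: [1.98, 2.437, 0.003]
contact_force: [-1.6, -0.2, 9.2]
grip_width: 53.5
finger_force: 24.7
```

>>> arm_command(
  motion="0 0 0.1 0 0 0 255;0.5 0.4 0.15 0 0 -0.08 255;1.2 1 0.15 0 0 -0.16 255;2 1.6 0.15 0 0 -0.243 255;3 2.2 0.15 0 0 -0.243 255;3.7 2.4 0.15 0 0 -0.243 255;3.7 2.4 0.15 0 0 -0.243 255;3.7 2.4 0.15 0 0 -0.243 255",
)

```text
clock: 5.23
ee_pos: [459.3, 247.1, 26.8]
orientation: [-2.262, -2.18, 0.001]
contact_force: [0.1, -0.3, -0.8]
grip_width: 53.0
finger_force: 26.6
```

Run:
```python
from h import *
c,im=save("wrist","w1.png"); o=env.get_obs(); print(o["ee_pos"],o["orientation"],o["contact_force"],o["torque"])
```

```text
[459.07255099 247.02822737  26.82032658] [-2.26172166e+00 -2.18012730e+00  7.35314008e-04] [-0.30507729 -0.56135934 -0.54144856] [-0.01484916 -0.01352463  0.09227623]
```

View pics/w1.png

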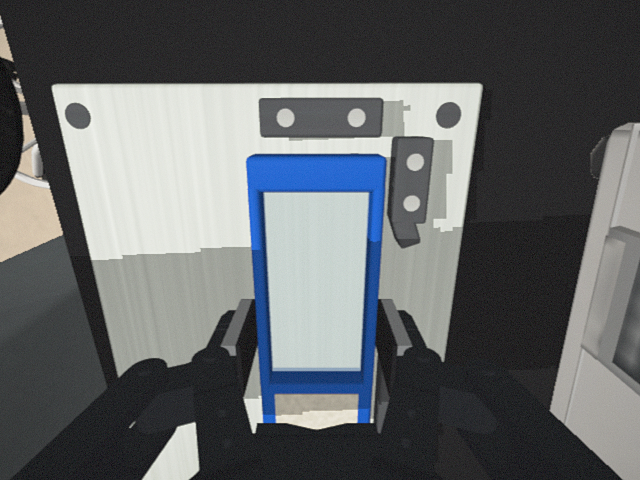

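The carrier is held square to the board. The lead edge is at row 156, the end fence face at row 137, and the side gap runs from column 385 to 390. I'll measure both gaps.

Run:
```python
from h import *
c=cam("wrist")
for n,q,z in [("lead",(156,316),23),("leadR",(160,385),23),("endf",(137,320),20),("longf",(160,392),20),("longf2",(200,388.5),20),("carR",(200,383.5),23)]: print(n,atz(c,q,z).round(1))
```

```text
lead [462.2 318.3  23. ]
leadR [487.9 316.   23. ]
endf [464.  324.9  20. ]
longf [491.1 315.5  20. ]
longf2 [490.3 300.   20. ]
carR [487.8 300.8  23. ]
```

>>> arm_command(
  motion="0.15 0.3 0 0 0 0 255;0.3 0.5 0 0 0 0 255;0.3 0.6 0 0 0 0 255;0.3 0.6 0 0 0 0 255;0.3 0.6 0 0 0 0 255",
)

```text
clock: 5.7
ee_pos: [462.4, 253.4, 26.8]
orientation: [-2.262, -2.18, 0.0]
contact_force: [0.7, -0.3, -0.2]
grip_width: 53.2
finger_force: 26.6
```

>>> arm_command(
  motion="0.1 0.1 0 0 0 0 255;0.1 0.2 0 0 0 0 255;0.1 0.2 -0.05 0 0 0 255;0.1 0.2 -0.05 0 0 0 255",
)

```text
clock: 6.03
ee_pos: [462.7, 253.7, 26.8]
orientation: [2.261, 2.18, -0.006]
contact_force: [-4.2, -11.8, 9.0]
grip_width: 52.9
finger_force: 27.5
```

>>> arm_command(
  motion="0.08 0 0.05 0 0 0 255;0.15 0 0.05 0 0 0 255;0.15 0 0.05 0 0 0 255",
)

```text
clock: 6.28
ee_pos: [462.9, 253.7, 26.8]
orientation: [-2.26, -2.18, 0.01]
contact_force: [-8.1, -10.5, 8.2]
grip_width: 53.0
finger_force: 27.5
```

Run:
```python
from h import *
c,im=save("wrist","w2.png"); o=env.get_obs(); print(o["ee_pos"],o["contact_force"],o["torque"])
cv2.imwrite("pics/w2c.png",cv2.resize(im[80:280,220:480],None,fx=3,fy=3,interpolation=cv2.INTER_CUBIC)[:,:,::-1])
```

```text
[462.93869984 253.69287375  26.79833078] [ -7.96384546 -10.80667582   8.62056115] [-1.82096039  1.14802448  0.16228495]
```

View pics/w2c.png

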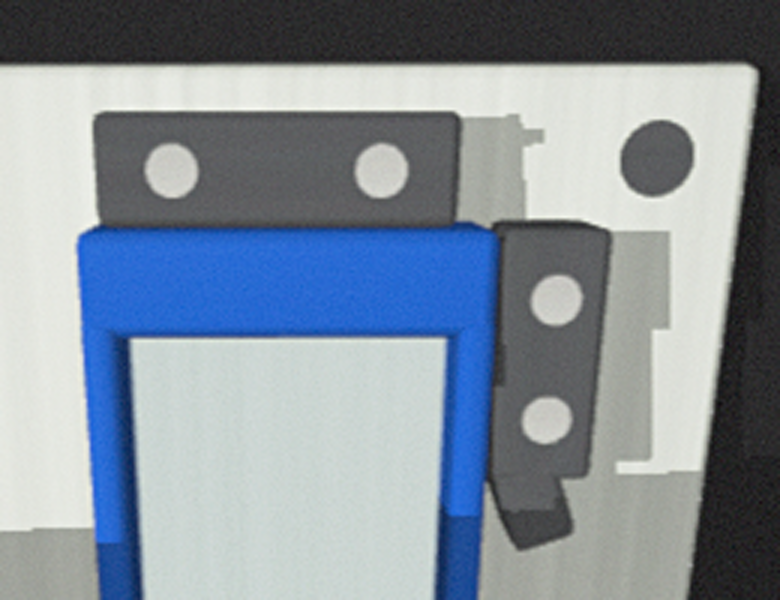

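The picture shows no visible gap at the end fence (crop row 225) or the long fence (column 497), and both fences are loaded. I'll release so it settles flat, then check.

>>> arm_command(
  motion="0 0 0 0 0 0 60;0 0 0 0 0 0 60;0 0 0 0 0 0 60;-0.1 0 0.1 0 0 0 60;-0.1 0 0.1 0 0 0 60",
)

```text
clock: 6.75
ee_pos: [464.0, 255.5, 28.0]
orientation: [2.262, 2.18, 0.001]
contact_force: [0.7, 0.6, 0.1]
grip_width: 65.4
finger_force: 0.0
```

Run:
```python
from h import *
c,im=save("wrist","w3.png"); o=env.get_obs(); print(o["ee_pos"],o["orientation"],o["contact_force"],o["grip_width"])
cv2.imwrite("pics/w3c.png",np.vstack([cv2.resize(im[90:440,200:440],None,fx=1.7,fy=1.7,interpolation=cv2.INTER_CUBIC)])[:,:,::-1])
```

```text
[464.05279733 255.42702911  27.91766219] [2.26200644e+00 2.18001673e+00 5.10981814e-04] [-0.30755583  0.17356678 -0.41659131] 65.40442774371364
```

View pics/w3c.png

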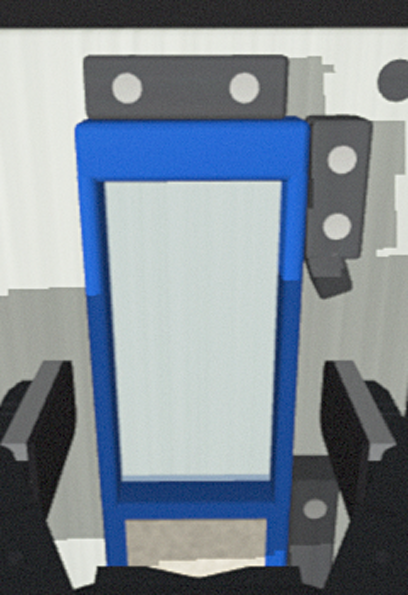

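>>> arm_command(
  motion="0.3 0 0 0 0 0 60;0.5 0 0 0 0 0 60;0.6 0 0 0 0 0 60;0.7 0 0 0 0 0 60;0.8 0 0 0 0 0 60;0.8 0 0 0 0 0 60",
)

```text
clock: 7.3
ee_pos: [469.5, 255.3, 27.5]
orientation: [-2.259, -2.177, 0.008]
contact_force: [-10.9, 0.4, 6.4]
grip_width: 65.5
finger_force: 5.2
```

Run:
```python
from h import *
c,im=save("wrist","w4.png")
for z in (22,):
  b,r=rect(c,im,(105,120,40),(125,255,255),z,(400,270,520,345)); print(b.round(1))
  m=cv2.inRange(cv2.cvtColor(r,cv2.COLOR_RGB2HSV),(105,120,40),(125,255,255))
  ys,xs=np.nonzero(m); 
  for y in range(10,100,20): k=xs[ys==y]; print(270+y/2, 400+k.min()/2,400+k.max()/2 if len(k) else 0)
```

```text
[[438.3 270. ]
 [491.5 268.4]
 [493.1 324.4]
 [439.9 326. ]]
275.0 438.5 491.0
285.0 439.0 491.5
295.0 439.5 492.0
305.0 439.5 492.5
315.0 440.0 492.5
```

The carrier is firmly against the long fence at 10.9 N. Its side slope matches the board's yaw, and it sits at about board x 22.5 with its lead at about 100. Next I'll centre the fingers, grasp and lift.

>>> arm_command(
  motion="-0.4 0 -0.05 0 0 0 60;-0.75 0 -0.1 0 0 0 60;-0.75 0 -0.1 0 0 0 60;-0.75 0 -0.1 0 0 0 60;-0.75 0 -0.1 0 0 0 255;-0.75 0 -0.1 0 0 0 255;-0.75 0 -0.1 0 0 0 255;-0.75 0 -0.1 0 0 0 255;-0.75 0 -0.1 0 0 0 255;-0.75 0 -0.1 0 0 0 255",
  force=60,
)

```text
clock: 8.18
ee_pos: [463.5, 255.2, 27.3]
orientation: [-2.261, -2.179, 0.003]
contact_force: [-7.2, -0.2, 10.0]
grip_width: 52.1
finger_force: 62.0
```

>>> arm_command(
  motion="0 0 0.3 0 0 0 255;0 0 1.5 0 0 0 255;0 0 4 0 0 0 255;0 0 8 0 0 0 255;0 0 12 0 0 0 255;0 0 16 0 0 0 255;0 0 18 0 0 0 255;0 0 18 0 0 0 255",
  force=60,
)

```text
clock: 8.85
ee_pos: [466.4, 255.8, 211.8]
orientation: [2.259, 2.177, 0.014]
contact_force: [0.7, -0.3, -1.2]
grip_width: 51.7
finger_force: 63.3
```

>>> arm_command(
  motion="-3.6 -40.5 1 0 0 -1.44 255;-3.6 -40.5 1 0 0 -1.44 255;-3.6 -40.5 1 0 0 -1.44 255;-3.6 -40.5 1 0 0 -1.44 255;-3.6 -40.5 1 0 0 -1.44 255;-3.6 -40.5 1 0 0 -1.44 255;-3.6 -40.5 1 0 0 -1.44 255;-3.6 -40.5 1 0 0 -1.44 255;-3.6 -40.5 1 0 0 -1.44 255;-3.6 -40.5 1 0 0 -1.44 255;-3.6 -40.5 1 0 0 -1.44 255;-3.6 -40.5 1 0 0 -1.44 255;-3.6 -40.5 1 0 0 -1.44 255;-3.6 -40.5 1 0 0 -1.44 255;-3.6 -40.5 1 0 0 -1.44 255;-3.6 -40.5 1 0 0 -1.44 255",
)

```text
clock: 10.18
ee_pos: [428.6, -149.4, 216.6]
orientation: [-3.138, -0.151, 0.0]
contact_force: [0.4, -0.8, -1.2]
grip_width: 52.0
finger_force: 63.3
```

Run:
```python
from h import *
c,im=save("wrist","w5.png"); o=env.get_obs(); print(o["ee_pos"],o["orientation"],o["joint_pos"].round(2),o["grip_width"])
lm("wrist",[("deck",100),("deck_stop",141),("clip_lips",131),("carrier_lead",200),("carrier_mid",200)])
```

```text
[ 428.55721067 -149.36287633  216.69398933] [-3.13792634e+00 -1.50211808e-01  2.01621746e-04] [-0.6   0.24  1.6  -0.    1.3   0.88] 51.594096581118464
deck [ 82. 331.] 0.87 [ 538.  -149.1  100. ]
clip_lips [ 52. 331.] 0.62 [ 549.4 -146.6  131. ]
carrier_lead [158. 317.] 0.9 [ 498.9 -143.9  200. ]
carrier_mid [312. 317.] 0.66 [ 427.7 -150.8  200. ]
```

View pics/w5.png

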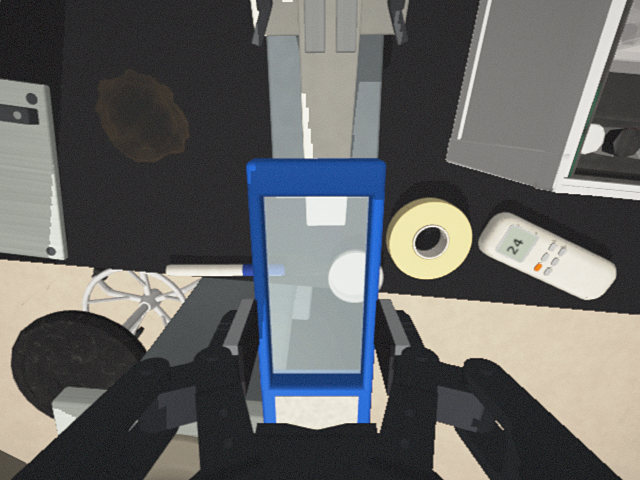

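The carrier is held straight, with its lead edge at row 160 (columns 248-385). The stage base's edges run from (268,36) to (272,157) and from (383,36) to (379,157). The deck strip is between columns 303 and 357, with the clips at the top.

Run:
```python
from h import *
c=cam("wrist"); im=cv2.imread("pics/w5.png")[:,:,::-1].copy()
for z in (0,8,15):
  L=[atz(c,q,z)[:2] for q in [(36,268),(155,272)]]; R=[atz(c,q,z)[:2] for q in [(36,383),(155,379)]]
  d=[(a-b) for a,b in (L,R)]; print(z,np.round([np.arctan2(v[1],v[0]) for v in d],3), ((L[0]+R[0])/2).round(1),((L[1]+R[1])/2).round(1),np.linalg.norm(L[0]-R[0]).round(1))
for r in (20,60,75,90,120,150): print(r, im[r,290:370:2].sum(1)//3)
# gap between clips: two clip strips
print(im[30,295:365].sum(1)//3)
```

```text
0 [0.089 0.12 ] [ 584.2 -144.1] [ 483.4 -154.6] 100.6
8 [0.089 0.12 ] [ 582.6 -144. ] [ 484.  -154.3] 98.3
15 [0.089 0.12 ] [ 581.1 -144. ] [ 484.6 -154.1] 96.2
20 [153 150 153 151 138 157 162 134 154 154 150 150 150 149 151 152 152 132
 160 157 159 159 161 124 152 156 153 151 151 149 151 152 150 137 153 140
 149 153 151 151]
60 [153 150 149 152 148 140 161 162 161 157 161 161 159 161 160 164 159 162
 161 157 160 160 162 158 156 160 160 160 162 161 159 160 159 160 103 105
 108 108 103 104]
75 [145 147 149 143 146 150 160 163 162 162 158 159 163 163 160 163 163 161
 168 165 164 163 164 163 162 162 163 162 161 163 163 160 158 139 101 105
 104 105 106 100]
90 [146 148 145 146 148 138 161 164 163 160 159 165 161 166 165 163 164 164
 160 163 163 165 162 165 164 166 161 162 167 165 162 162 153  99 126 144
 144 142 147 146]
120 [143 147 149 150 150 145 200 239 240 227 160 162 159 164 165 165 160 163
 168 165 165 161 165 161 161 160 162 162 161 160 165 144 122 146 143 146
 146 150 151 146]
150 [150 148 150 150 149 149 148 223 240 239 241 226 157 159 160 161 163 157
 156 161 161 162 165 163 161 164 163 165 160 167 137 127 150 149 151 149
 148 152 150 152]
[152 152 150 148 146 152 164 164 160 144 138 150 148 149 150 150 149 151
 147 147 151 152 149 152 152 154 152 153 147 134 141 161 164 158 164 161
 161 161 160 162 146 127 138 152 151 152 152 151 153 150 150 151 152 147
 151 148 150 154 152 151 141 146 159 154 146 141 145 148 159 152]
```

>>> arm_command(
  motion="0.5 -0.2 -1 0.0125 -0.124 0.002 255;1 -0.3 -3 0.025 -0.25 0.004 255;1.5 -0.5 -5.5 0.0375 -0.37 0.006 255;2.2 -0.6 -8 0.05 -0.48 0.008 255;2.65 -0.73 -9.6 0.0523 -0.521 0.008 255;2.65 -0.73 -9.6 0.0523 -0.521 0.008 255;2.65 -0.73 -9.6 0.0523 -0.521 0.008 255;2.65 -0.73 -9.6 0.0523 -0.521 0.008 255",
)

```text
clock: 11.15
ee_pos: [455.5, -157.3, 121.7]
orientation: [-3.005, -0.154, -0.804]
contact_force: [-0.4, 0.1, -1.3]
grip_width: 51.9
finger_force: 63.3
```

Run:
```python
from h import *
c,im=save("wrist","w6.png"); o=env.get_obs(); print(o["ee_pos"],o["orientation"],o["joint_pos"].round(2),o["grip_width"],o["contact_force"])
Rt=Ro.from_rotvec(o["orientation"]).as_matrix(); print("tool x,z",Rt[:,0].round(3),Rt[:,2].round(3))
D=np.array([538,-148,100.]);psi=.104
Rd=(Ro.from_euler('z',psi)*Ro.from_euler('y',-np.pi/6)).as_matrix(); print("tcp in deck",(Rd.T@(np.array(o["ee_pos"])-D)).round(1))
for t in("deck","deck_stop","clip_lips","carrier_lead"):
    for r in env.landmark_of("wrist",t)[:1]: print(t,np.round(r["point"]),round(r["confidence"],2))
P=lambda p: proj(c,D+Rd@np.array(p,float))[::-1].round()
print("pred deck",P([0,0,0]),"stop",P([70,0,7]),"lips",P([26,0,21]))
s=env.landmark_of("scene","clip_lips")
```

```text
[ 455.75130293 -157.32390682  122.09560981] [-3.00534186 -0.15536813 -0.80587179] [-0.79  0.31  1.99  0.72  0.63  0.13] 51.576221589890835 [ 0.11677489 -0.24876665 -1.24996872]
tool x,z [0.861 0.089 0.5  ] [ 0.498  0.051 -0.866]
tcp in deck [-60.6  -0.7  60.5]
deck [167. 314.] 0.95
deck_stop [ 16. 313.] 0.63
clip_lips [119. 313.] 0.64
carrier_lead [158. 315.] 0.95
pred deck [168. 313.] stop [ 12. 313.] lips [115. 313.]
```

View pics/w6.png

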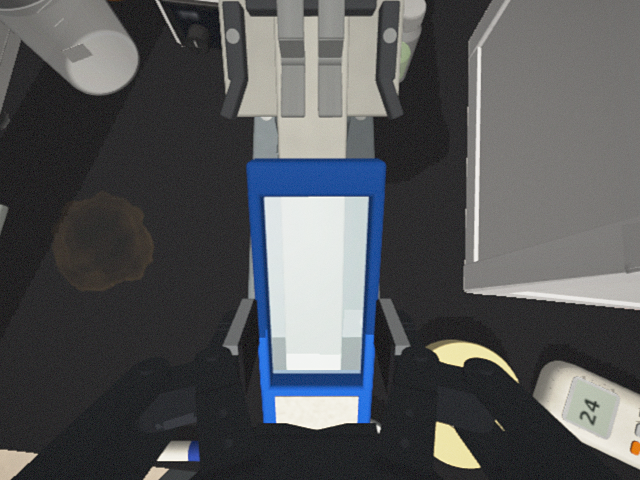

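The view shows the carrier nearly aligned with the deck. The cheek tips are at (235,115) and (390,115), so their centre is about column 312.5. The carrier's axis is at column 316.5, so I'll shift about 3 mm left. The landmark predictions match to within 4 px, so I'll lower it.

>>> arm_command(
  motion="0.4 0.3 -0.6 0 0 0 255;0.8 0.4 -1.4 0 0 0 255;1.2 0.45 -2.2 0 0 0 255;1.55 0.5 -2.9 0 0 0 255;1.73 0.5 -3.37 0 0 0 255;1.73 0.5 -3.37 0 0 0 255;1.73 0.5 -3.37 0 0 0 255",
)

```text
clock: 12.03
ee_pos: [472.3, -151.8, 86.6]
orientation: [-3.004, -0.153, -0.804]
contact_force: [0.0, 0.7, -1.3]
grip_width: 52.0
finger_force: 63.3
```

>>> arm_command(
  motion="0.05 0 -0.09 0 0 0 255;0.1 0 -0.18 0 0 0 255;0.1 0 -0.18 0 0 0 255;0.1 0 -0.18 0 0 0 255",
)

```text
clock: 12.37
ee_pos: [473.3, -152.1, 85.5]
orientation: [-3.004, -0.153, -0.805]
contact_force: [1.4, 0.0, -0.9]
grip_width: 51.7
finger_force: 63.3
```

```bash
cat >> h.py <<'E'
D=np.array([538,-148,100.]);psi=.104
Rd=(Ro.from_euler('z',psi)*Ro.from_euler('y',-np.pi/6)).as_matrix()
def st():
    o=env.get_obs(); print("tcp in deck",(Rd.T@(np.array(o["ee_pos"])-D)).round(1),"F deck",(Rd.T@np.array(o["contact_force"])).round(1),"M",np.round(o["torque"],2),o["grip_width"].round(1),o["clock"])
    print("rot err",(Ro.from_matrix(Rd).inv()*Ro.from_rotvec(o["orientation"])*Ro.from_rotvec([np.pi,0,0]).inv()).as_rotvec().round(3))
E
python3 - <<'E'
from h import *
c,im=save("wrist","w7.png"); st()
E
```

```text
Traceback (most recent call last):
  File "h.py", line 37, in st
    o=env.get_obs(); print("tcp in deck",(Rd.T@(np.array(o["ee_pos"])-D)).round(1),"F deck",(Rd.T@np.array(o["contact_force"])).round(1),"M",np.round(o["torque"],2),o["grip_width"].round(1),o["clock"])
                                                                                                                                                                     ^^^^^^^^^^^^^^^^^^^^^
AttributeError: 'float' object has no attribute 'round'
```

View pics/w7.png

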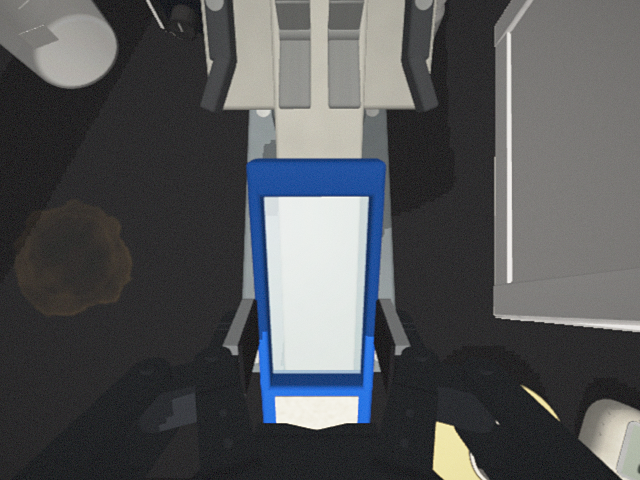

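The cheek tips at (213,108) and (427,108) and the clips now centre at column 320, against 316.5 for the carrier. I'll shift 2 mm right and feel down to the deck.

>>> arm_command(
  motion="0.05 -0.18 -0.06 0 0 0 255;0.1 -0.18 -0.12 0 0 0 255;0.13 -0.18 -0.18 0 0 0 255;0.13 -0.18 -0.18 0 0 0 255;0.13 -0.18 -0.18 0 0 0 255",
)

```text
clock: 12.83
ee_pos: [473.7, -153.2, 84.9]
orientation: [-3.004, -0.154, -0.806]
contact_force: [-22.7, 1.3, 29.5]
grip_width: 51.6
finger_force: 67.5
```

```bash
sed -i 's/o\["grip_width"\].round(1)/round(float(o["grip_width"]),1)/' h.py
python3 - <<'E'
from h import *
st()
E
```

```text
tcp in deck [-63.4   1.5  19.2] F deck [-4.7  3.6 36.8] M [0.83 1.14 0.48] 51.6 12.8333
rot err [ 0.    -0.001 -0.001]
```

>>> arm_command(
  motion="-0.07 0 0.12 0 0 0 255;-0.07 0 0.12 0 0 0 255;0.36 0.05 0.37 0 0 0 255;0.79 0.09 0.62 0 0 0 255;1.22 0.14 0.87 0 0 0 255;1.65 0.18 1.12 0 0 0 255;2.08 0.23 1.37 0 0 0 255;2.51 0.27 1.62 0 0 0 255;2.51 0.27 1.62 0 0 0 255;2.51 0.27 1.62 0 0 0 255",
)

```text
clock: 13.67
ee_pos: [499.7, -151.0, 100.2]
orientation: [-3.004, -0.154, -0.806]
contact_force: [-6.4, 0.6, 10.0]
grip_width: 51.8
finger_force: 64.7
```

Run:
```python
from h import *
c,im=save("wrist","w8.png");st()
cv2.imwrite("pics/w8c.png",im[:300,150:500,::-1])
```

```text
tcp in deck [-33.2   1.   19.4] F deck [-1.1  1.4 12.3] M [0.39 0.48 0.35] 51.8 13.7167
rot err [ 0.    -0.001 -0.001]
```

View pics/w8c.png

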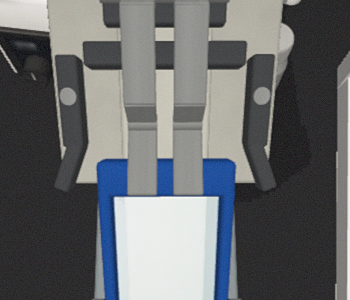

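The carrier's lead edge (crop columns 98-235) is centred between the cheeks (62 and 268) and under both lips. I'll go on up the slope.

>>> arm_command(
  motion="0.34 0.04 0.2 0 0 0 255;0.69 0.07 0.4 0 0 0 255;1.03 0.11 0.6 0 0 0 255;1.38 0.14 0.8 0 0 0 255;1.72 0.18 1 0 0 0 255;2.07 0.22 1.2 0 0 0 255;2.41 0.25 1.4 0 0 0 255;2.58 0.27 1.5 0 0 0 255;2.67 0.28 1.55 0 0 0 255;2.67 0.28 1.55 0 0 0 255",
)

```text
clock: 14.55
ee_pos: [525.2, -147.8, 115.0]
orientation: [-3.004, -0.155, -0.801]
contact_force: [-14.6, -0.5, 9.9]
grip_width: 51.7
finger_force: 65.1
```

Run:
```python
from h import *
c,im=save("wrist","w9.png");st()
```

```text
tcp in deck [-3.5  1.5 19.3] F deck [-7.7  1.1 16. ] M [0.14 1.57 0.19] 51.8 14.6
rot err [ 0.001  0.002 -0.002]
```

>>> arm_command(
  motion="0.09 0.01 0.05 0 0 0 255;0.17 0.02 0.1 0 0 0 255;0.26 0.03 0.15 0 0 0 255;0.34 0.04 0.2 0 0 0 255;0.34 0.04 0.2 0 0 0 255;0.34 0.04 0.2 0 0 0 255",
)

```text
clock: 15.1
ee_pos: [528.2, -147.8, 116.7]
orientation: [-3.005, -0.154, -0.8]
contact_force: [-18.2, -3.1, 8.6]
grip_width: 51.6
finger_force: 65.3
```

Run:
```python
from h import *
c,im=save("wrist","w10.png");st()
```

```text
tcp in deck [-0.   1.3 19.3] F deck [-10.7  -1.8  16.8] M [-0.29  2.06  0.02] 51.6 15.15
rot err [ 0.001  0.003 -0.002]
```

Resistance is 10.7 N. This may still be the clip ramp or already the stop, so I'll push a little further.

>>> arm_command(
  motion="0.09 0.01 0.05 0 0 0 255;0.17 0.02 0.1 0 0 0 255;0.26 0.03 0.15 0 0 0 255;0.26 0.03 0.15 0 0 0 255;0.26 0.03 0.15 0 0 0 255",
)

```text
clock: 15.57
ee_pos: [528.4, -147.7, 116.7]
orientation: [-3.007, -0.155, -0.793]
contact_force: [-36.5, -10.7, 9.2]
grip_width: 51.7
finger_force: 66.4
```

Run:
```python
from h import *
c,im=save("wrist","w11.png");st()
a=cv2.imread("pics/w9.png")[0:240,200:440]; b=im[0:240,200:440,::-1]
cv2.imwrite("pics/cmp.png",cv2.resize(np.hstack([a,b]),None,fx=1.65,fy=1.65,interpolation=cv2.INTER_CUBIC))
```

```text
tcp in deck [ 0.1  1.4 19.3] F deck [-27.1  -7.1  26.8] M [-1.4   4.64 -0.51] 51.8 15.6167
rot err [ 0.001  0.008 -0.002]
```

View pics/cmp.png

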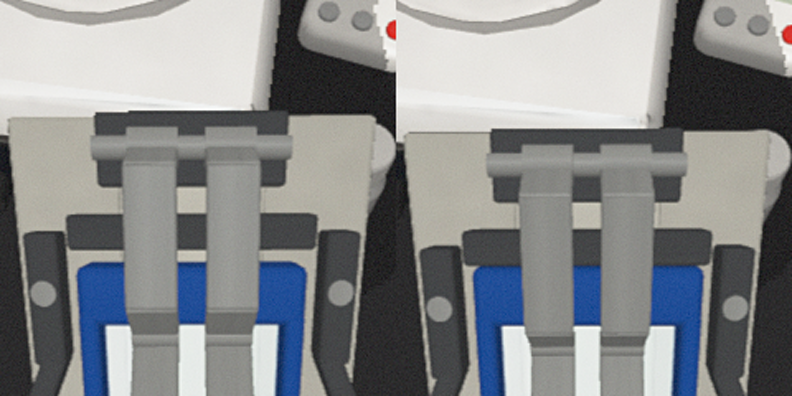

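The right half shows the lead edge against the stop bar (crop row 266). Both clip noses are at row ~350, past the rim's inner edge at 326 and down in the window. I'll relax the push, open and back off along the deck normal.

>>> arm_command(
  motion="-0.2 0 -0.07 0 0 0 255;-0.25 -0.02 -0.08 0 0 0 255;-0.25 -0.02 -0.08 0 0 0 40;-0.25 -0.02 -0.08 0 0 0 40;-0.25 -0.02 -0.08 0 0 0 0;-0.25 -0.02 -0.08 0 0 0 0;-0.25 -0.02 -0.08 0 0 0 0",
)

```text
clock: 16.2
ee_pos: [530.2, -147.8, 118.0]
orientation: [-3.004, -0.154, -0.806]
contact_force: [-0.0, -0.3, -0.4]
grip_width: 85.4
finger_force: 0.0
```

>>> arm_command(
  motion="-0.5 -0.05 0.87 0 0 0 0;-1.5 -0.16 2.6 0 0 0 0;-3 -0.31 5.2 0 0 0 0;-4.5 -0.47 7.8 0 0 0 0;-6 -0.62 10.4 0 0 0 0;-7 -0.73 12.1 0 0 0 0;-7 -0.73 12.1 0 0 0 0;-7 -0.73 12.1 0 0 0 0;-7 -0.73 12.1 0 0 0 0",
)

```text
clock: 16.95
ee_pos: [459.8, -154.9, 238.4]
orientation: [-3.004, -0.153, -0.804]
contact_force: [0.1, 0.2, 0.3]
grip_width: 85.5
finger_force: 0.0
```

Run:
```python
from h import *
c,im=save("wrist","w12.png");st()
P=lambda p: proj(c,D+Rd@np.array(p,float))[::-1].round()
for t,p in(("deck_stop",[70,0,7]),("carrier_lead",[70,0,7]),("carrier_mid",[0,0,7])):
    for r in env.landmark_of("wrist",t)[:1]: print(t,np.round(r["point"]),round(r["confidence"],2),P(p))
cv2.imwrite("pics/w12c.png",cv2.resize(im[40:340,170:470],None,fx=1.9,fy=1.9,interpolation=cv2.INTER_CUBIC)[:,:,::-1])
```

```text
tcp in deck [  1.1   1.4 158.8] F deck [-1.  -0.7 -0.4] M [-0.04  0.18 -0.01] 85.4 17.0
rot err [ 0.001  0.001 -0.003]
deck_stop [143. 318.] 0.71 [143. 317.]
carrier_lead [145. 318.] 0.91 [143. 317.]
carrier_mid [230. 316.] 0.64 [229. 317.]
```

View pics/w12c.png

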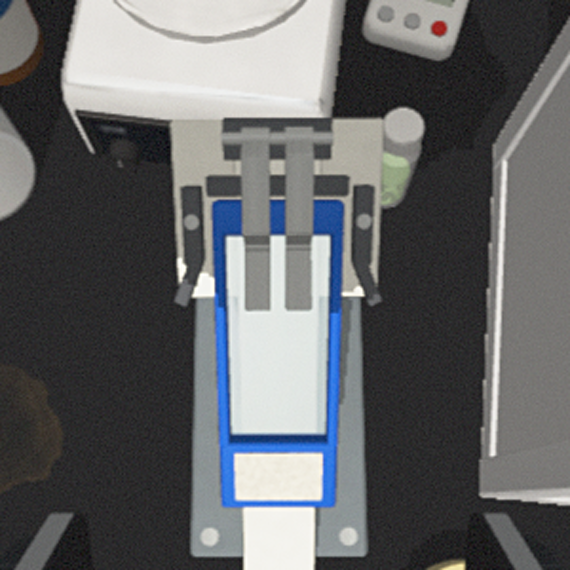

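Run:
```python
from h import *
c=cam("wrist"); im=cv2.imread("pics/w12.png")[:,:,::-1].astype(int)
for q in (293,317,342): print(q,[tuple(int(v) for v in im[r,q]) for r in range(136,152)])
P=lambda p: proj(c,D+Rd@np.array(p,float))[::-1].round(1)
for x in (64,66,68,70): print(x,P([x,0,14]),P([x,0,12]))
```

```text
293 [(68, 69, 70), (67, 68, 67), (67, 69, 71), (75, 74, 75), (70, 66, 72), (63, 64, 66), (71, 70, 70), (114, 112, 105), (171, 166, 156), (53, 71, 115), (19, 64, 136), (37, 80, 151), (22, 74, 147), (40, 81, 154), (32, 75, 149), (42, 82, 155)]
317 [(68, 68, 67), (71, 71, 69), (66, 68, 70), (64, 69, 70), (56, 59, 64), (63, 66, 67), (84, 81, 77), (145, 139, 132), (188, 181, 171), (59, 71, 116), (17, 64, 138), (32, 73, 150), (35, 80, 152), (36, 81, 154), (34, 79, 153), (32, 80, 152)]
342 [(64, 66, 69), (62, 59, 60), (71, 71, 73), (62, 62, 59), (67, 71, 70), (64, 64, 64), (76, 79, 76), (138, 133, 124), (170, 168, 155), (57, 67, 117), (10, 64, 136), (26, 75, 147), (32, 72, 150), (37, 81, 154), (38, 78, 153), (26, 77, 151)]
64 [151.3 316.9] [151.1 316.9]
66 [148.6 316.9] [148.4 316.9]
68 [145.9 316.9] [145.7 316.9]
70 [143.1 316.9] [143.  316.9]
```

There is an even gap of about 1.6 mm: the carrier has settled back onto the clip noses, within the 4 mm limit. I'll check it isn't moving, then hand in.

Run:
```python
from h import *
a=cv2.imread("pics/w12.png")[:,:,::-1].astype(int)
for _ in range(8): im=env.snapshot("wrist").astype(int)
d=np.abs(a-im)[100:310,270:370].mean(); print(d, [int(im[r,317,2]-im[r,317,0]) for r in range(140,150)]); st()
if d<8: print(env.sign_off())
```

```text
5.937396825396825 [0, 2, 2, -10, -13, 31, 94, 129, 123, 121]
tcp in deck [  1.5   1.1 159.4] F deck [-0.3 -1.  -0. ] M [-0.01  0.24  0.  ] 85.5 17.55
rot err [ 0.     0.    -0.002]
the job is handed in; nothing more can be done
None
```

I squared the carrier on the board and slid it home under both clips. It is released about 1.6 mm short of the stop and not moving, and the job is handed in at about 17.6 s with no verdict returned; I viewed 12 pictures, 2 over the limit of 10.

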